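# Turn the oiled olive-wood coaster with the turner

### The arm

A 7-joint arm with a two-finger parallel gripper is mounted at the origin on the work surface. World frame = base frame: x ahead of the robot, y to its left, z up, the work surface at z = 0. Lengths are in mm, angles in rad, forces in N, time in s.
With the tool pointing down it reaches from about 400 to 900 mm from the base axis. Payload 5.6 kg.
Tool frame: the origin (TCP) lies at the very end of the fingers, on their centre line; the grasp point (between the pads) lies 19 mm behind it (robot.grasp_offset is the distance from the TCP to the grasp point, in mm); z points along the fingers, y is the line along which they close (so a half turn about z gives the same grasp; the last joint's range is limited). The gripper opens to 92 mm and grips with 3 to 60 N. Pads are 20 mm wide; open, the fingers measure 128 mm over their backs; the gripper's body (75 mm by 189 mm) begins 69 mm behind the grasp point.
Start: joints at [1.222, 0.468, -0.012, 1.603, 0.006, 1.071, -0.056], TCP at [195.645, -619.865, 214.592] pointing down, gripper open.
Joint ranges: [-2.53, 2.53], [-0.31, 2.02], [-1.57, 1.55], [0.28, 2.44], [-1.29, 4.43], [0.15, 1.84], [-2.92, 2.92]. Speed limits (rad/s): [2.57, 2.57, 3.14, 3.14, 3.14, 3.14, 3.14].

### API

Orientations are given as a unit quaternion [x, y, z, w].
In Python, from bench import robot gives the robot as it stands.
- The arm moves only by the tool apply_moves, never from a script. Its argument "steps" is a list of rows, each a list of 5 numbers: the shift along the tool's x, y, z in mm, then the turn about the tool's z in rad, then the opening, from -1 (shut) to 1 (fully open). In form: [[x, y, z, spin, jaw], ...]. A call has exactly 8 rows; each row shifts and turns the commanded pose from where the row before left it, along the tool's axes as they then stand; what a row does not reach is not made up. A row lasts 1/10 s, in which the tool goes at most 50 mm and 8.59 degrees, less where a joint would pass 70% of its speed; a pose out of reach is approached as far as the arm can. A call with a gripper value outside its range is refused whole. The fingers move at their own pace and stop on an object; the grip force is fixed at half the most. Time passes only in rows, so rows that do not move let the fingers close, or fill a call up. It gives the time, the measured TCP pose, the force, the opening and the grip force at its end, in the units of the state.
- robot.state(): the state, without advancing time (a new reading comes with each control period).
- robot.read_camera(name): name is "side" or "top" or "wrist"; returns a dict with "pixels" (400x640x3 uint8, red, green, blue), "mtx" (3x3 intrinsics, pixels), "k1" (the pictures are not rectified: a ray, as slopes to the right and down, at radius r is drawn at 1 + k1 r^2 times it, then the intrinsics apply), "position" and "rotation" of the camera in the world. Camera axes: x right, y up, looking along -z (the intrinsics and any distortion apply to the point x, -y, -z); pixel columns grow to the right and rows downward; lengths in mm; the calibration is good to about 2 mm. A picture is of the moment at which its call begins. There is no depth.
- robot.close_job(): hands the job in; it is judged then, once.
Trained networks look in a picture, given as the dict that the camera call returned (one of the last four; its "shot" number tells which), for a name from the list of things; names that differ only in an ending like _2 or _b are one class to them, and where a whole thing is asked for, a point or a joint stands for the part that bears it (a point fixed in the world has none). Each returns a list of dicts, best first, with "p" (0 to 1); they miss things now and then, are a little off and sometimes report something else, mostly with a low value. They report only what shows in the picture. A call takes as long as a camera call. They do not tell look-alikes from the thing itself.
- robot.search_frame(label, picture): "bbox" ([left, top, right, bottom] in pixels, round what is visible of it).
- robot.outline_of(label, picture): "region" (400x640 bool, what is visible of it) and "bbox" ([left, top, right, bottom] in pixels, round what is visible of it).
The state is a dict: "time_s": time; "qpos": joint angles; "joint_vel": joint speeds; "joint_efforts": joint torques, N m; "tcp_pos": TCP position; "tool_rot": TCP orientation; "ft_force": force on the tool from outside, world axes, zero at the start; "wrist_torque": the same for the moment, N m; "gripper_width": opening from 0.0 (shut) to 1.0 (fully open); "grip_force": force on a finger pad.
Only numpy, scipy, OpenCV 4.12 (cv2) and the standard library are available. Lean on these libraries where they do the work, as an engineer would, in place of code of your own. Each camera call takes 0.05 s, during which the arm holds its last target. There are 200 camera calls.

### The job

The olive-wood coaster has just been oiled: turn it over with the turner so that its foot faces up, flat on the stone close to where it lay, and never touch it with the gripper. The turner's handle is tucked under the counter lip below the hanging mugs: draw the turner out by its neck, lay it flat on the open stone and let go, then take it again by its black handle to flip the coaster. Finish with the turner laid flat on the stone, clear of the lip, and leave the mugs, the lip and all the other things undisturbed.

Things in the scene. Friction and masses are not known exactly. Their poses are not given: they have to be found in the camera images.
- spatula: Turner of steel, 280 mm long, 130 g, lying level on blade and end nub. Origin on its underside, x to the tip, z up. Blade 60 wide, 2 thick, x 70 to 140, at the bottom; at its rear a rib 44 wide, 10 high; narrow riser x 70 to 50; neck bar 12 wide, z 26 to 38, x -22 to 53; black handle 18 wide, z 23 to 41, x -140 to -20, nub below its end (x -137 to -123). At the start the handle is under the lip.
- spatula_neck (a point): Point to take the turner at first: on the neck bar's axis, half-way up, 20 mm ahead of the turner's origin, 32 mm above its underside. Axes as the turner's.
- spatula_grip (a point): Middle of the black handle, half-way up: 65 mm behind the turner's origin, 32 mm above its underside, 205 mm behind the blade tip. Axes as the turner's. The handle may be held anywhere within 50 mm of it.
- spatula_tip (a point): Middle of the blade's straight front edge, half-way through its thickness.
- coaster: Round olive-wood coaster, about 75 g: plate 96 mm across, 7 thick (z 6 to 13) on a foot 68 mm across, 6 high, so the rim overhangs by 14 mm all round with a 6 mm gap over the stone. Origin at the centre of the foot's underside; z from foot to grooved plate face: up at the start, down once turned. Prised up at one side it tips about its far edge, which grips the stone.
- coaster_mid (a point): Centre of the coaster, half-way through its 13 mm thickness.
- lip: Fixed stone counter lip: slab 140 mm deep (x), 360 long (y), 140 to 170 above the surface, upstand behind (x 50 to 70), steel bracket at each end (inner faces 160 either side of the middle). Origin below the slab's centre at surface height, x into the recess; open front edge at x = -70 mm. Under it hang a steel rail and three white mini mugs, none lower than 58 mm above the surface.
- jar: Closed amber plastic jar, 66 mm diameter, 78 mm high; loose, to be left alone. Origin under its centre.
- ramekin: White ceramic ramekin, 68 mm diameter, 42 mm high; loose, to be left alone. Origin under its centre.
- tin: Round aluminium spice tin, 64 mm diameter, 64 mm high; loose, to be left alone. Origin under its centre.
- measure: Stainless steel measuring cup, 60 mm diameter, 45 mm high, with a flat handle that reaches 78 mm from its centre towards its +y; loose, to be left alone. Origin under its centre.
- folded: Folded collapsible silicone cup, a grey stepped puck of 86 mm diameter, 22 mm high, wider at the top; loose, to be left alone. Origin under its centre.
- eggcup: Small wooden egg cup, 48 mm diameter, 48 mm high; loose, to be left alone. Origin under its centre.
Not all that is in view belongs to the job. Several things look just like the coaster: the one meant starts farthest to the robot's left.

How it is judged:
By the outcome, as a careful person would: the job done as asked, in the order asked, and still so for the second after the job is handed in, with the robot touching nothing.
It also fails if it takes over 69 s, if anything falls off the work surface, if the arm or the gripper's body presses on something with over 40 N, if the wrist force passes 120 N, or if a joint passes its speed limit or range.

## Working session

There is one attempt and no reset: what is moved stays moved. The work goes in short steps, Python scripts to look and compute and a tool call to move; the robot and the scene stay as the last step left them, time stands still between calls to the robot, and variables do not carry over. Pictures are saved under pics/ and viewed, at most 12 in all, crops included, and the job is handed in when it is done.

Besides the shell and the picture viewer there is one more tool, called as name(argument=value, ...), one argument or row to a line, values as JSON. apply_moves: Moves the arm, as the interface text tells. Its arguments: {"type":"object","properties":{"steps":{"type":"array"}},"required":["steps"]}

```bash
ls; mkdir -p pics
cat > h.py <<'E'
import numpy as np, cv2
from bench import robot
from scipy.spatial.transform import Rotation as R
def shot(n,f=None):
    c=robot.read_camera(n)
    if f: cv2.imwrite('pics/'+f,c['pixels'][:,:,::-1])
    return c
def rot(c):
    r=np.array(c['rotation'],float)
    return r if r.shape==(3,3) else R.from_quat(r).as_matrix()
def ray(c,u,v):
    K=np.array(c['mtx']);d=cv2.undistortPoints(np.array([[[u,v]]],float),K,np.array([c['k1'],0,0,0.]))[0,0]
    return np.array(c['position']),rot(c)@np.array([d[0],-d[1],-1])
def onz(c,u,v,z):
    p,d=ray(c,u,v);return p+d*(z-p[2])/d[2]
def proj(c,P):
    q=(np.atleast_2d(P)-np.array(c['position']))@rot(c); a=np.c_[q[:,0],-q[:,1]]/-q[:,2:]
    a=a*(1+c['k1']*(a**2).sum(1,keepdims=True)); K=np.array(c['mtx']); return a@K[:2,:2].T+K[:2,2]
E
python3 - <<'E'
from h import *
for n in ['top','side']:
    c=shot(n,n+'0.png'); print(n,c['position'],np.round(rot(c),3).tolist(),c['mtx'],c['k1'])
    for l in ['spatula','spatula_neck','spatula_tip','coaster','lip','jar','ramekin','tin','measure','folded','eggcup']:
        for r in robot.search_frame(l,c)[:6]:
            b=r['bbox'];print(l,round(r['p'],2),np.round(b).tolist(),np.round(onz(c,(b[0]+b[2])/2,(b[1]+b[3])/2,10)[:2]).tolist())
print(robot.state())
E
```

```text
pics
top [ 271.08160819   26.22510683 1291.06079952] [[0.064, 0.977, -0.203], [-0.998, 0.064, -0.008], [0.006, 0.203, 0.979]] [[429.41384632   0.         316.56526513]
 [  0.         429.41384632 193.42637231]
 [  0.           0.           1.        ]] -0.046552036367659345
spatula 0.7 [179.0, 192.0, 249.0, 223.0] [472.0, 342.0]
spatula 0.48 [356.0, 210.0, 382.0, 231.0] [462.0, -126.0]
spatula_neck 0.83 [178.0, 191.0, 253.0, 220.0] [479.0, 340.0]
spatula_tip 0.61 [172.0, 189.0, 253.0, 220.0] [480.0, 349.0]
coaster 0.88 [455.0, 150.0, 489.0, 182.0] [655.0, -442.0]
coaster 0.79 [393.0, 231.0, 428.0, 266.0] [388.0, -254.0]
coaster 0.59 [441.0, 194.0, 458.0, 215.0] [529.0, -370.0]
lip 0.9 [116.0, 121.0, 198.0, 255.0] [521.0, 525.0]
jar 0.82 [356.0, 210.0, 380.0, 231.0] [464.0, -124.0]
ramekin 0.77 [439.0, 196.0, 458.0, 214.0] [526.0, -368.0]
ramekin 0.32 [355.0, 210.0, 382.0, 229.0] [466.0, -125.0]
tin 0.7 [375.0, 140.0, 404.0, 164.0] [682.0, -183.0]
measure 0.66 [221.0, 237.0, 251.0, 264.0] [347.0, 264.0]
measure 0.66 [173.0, 189.0, 253.0, 221.0] [480.0, 347.0]
measure 0.4 [355.0, 212.0
[... 1407 characters left out ...]
2202534,  0.46749649, -0.01160144,  1.60269242,  0.00602024,
        1.07136417, -0.05631131]), 'joint_vel': array([ 0.00208662,  0.0005468 , -0.00022168, -0.00033266, -0.00057475,
       -0.0021607 ,  0.00025316]), 'joint_efforts': array([ 5.80936046e-06, -5.20414996e+01, -1.27355868e-02, -2.44049281e+01,
       -5.66950953e-02,  1.12705847e-02,  4.83089035e-07]), 'tcp_pos': array([ 195.63021904, -619.88662408,  214.59778837]), 'tool_rot': array([ 9.88341219e-01,  1.52255158e-01, -2.01751058e-05,  4.21558751e-05]), 'ft_force': array([-0.23040189,  0.05186557,  0.82946535]), 'wrist_torque': array([ 0.05944584, -0.02475108, -0.01650836]), 'grip_force': 0.0, 'gripper_width': 1.000784434638652}
```

View images.

View pics/top0.png

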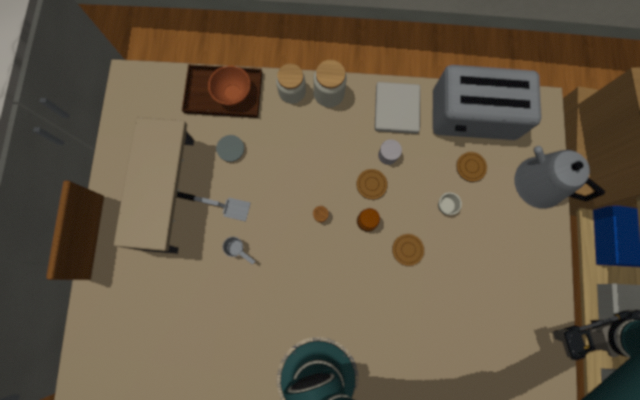

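View pics/side0.png

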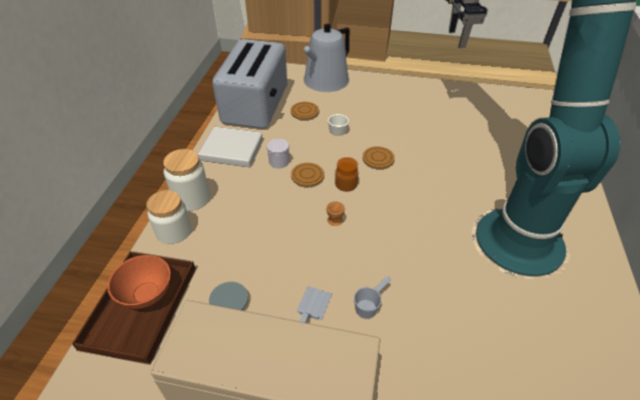

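Candidates for the coaster (top view): (372,184), (408,249) and (472,167). The robot's left is +y, so the one meant is (372,184), which is about world (575,-130). I'll check it and the turner in one close crop.

```bash
cat > fit.py <<'E'
from h import *
from scipy.optimize import minimize
def fit_coaster(c,x0):
    "fit centre of the plate top disc (z 13) to brown mask"
    hsv=cv2.cvtColor(np.ascontiguousarray(c['pixels']),cv2.COLOR_RGB2HSV)
    m=((hsv[...,1]>110)&(hsv[...,0]<25)).astype(np.uint8)
    n,l,s,ce=cv2.connectedComponentsWithStats(m)
    u=proj(c,[[*x0,13]])[0]
    i=min(range(1,n),key=lambda k:np.hypot(*(ce[k]-u))+(1e3 if s[k,4]<100 else 0))
    return s[i],onz(c,*ce[i],10)
E
python3 - <<'E'
from fit import *
c=shot('top');s=shot('side')
for k in (c,s): print([a.tolist() if hasattr(a,'tolist') else a for a in fit_coaster(k,(575,-130))])
im=c['pixels'][:,:,::-1]
a=cv2.resize(im[115:265,110:265],(620,600),interpolation=cv2.INTER_CUBIC)
b=cv2.resize(im[160:210,350:395],(180,200),interpolation=cv2.INTER_CUBIC)
d=cv2.resize(s['pixels'][:,:,::-1][155:205,285:330],(180,200),interpolation=cv2.INTER_CUBIC)
e=cv2.resize(s['pixels'][:,:,::-1][280:330,290:335],(180,200),interpolation=cv2.INTER_CUBIC)
cv2.imwrite('pics/crop1.png',np.hstack([a,np.vstack([b,d,e])]))
E
```

```text
[[356, 169, 32, 31, 752], [577.1911160357695, -130.0886769660875, 10.0]]
[[291, 163, 33, 24, 631], [576.5655639628333, -128.8843979797524, 9.999999999999886]]
```

View pics/crop1.png

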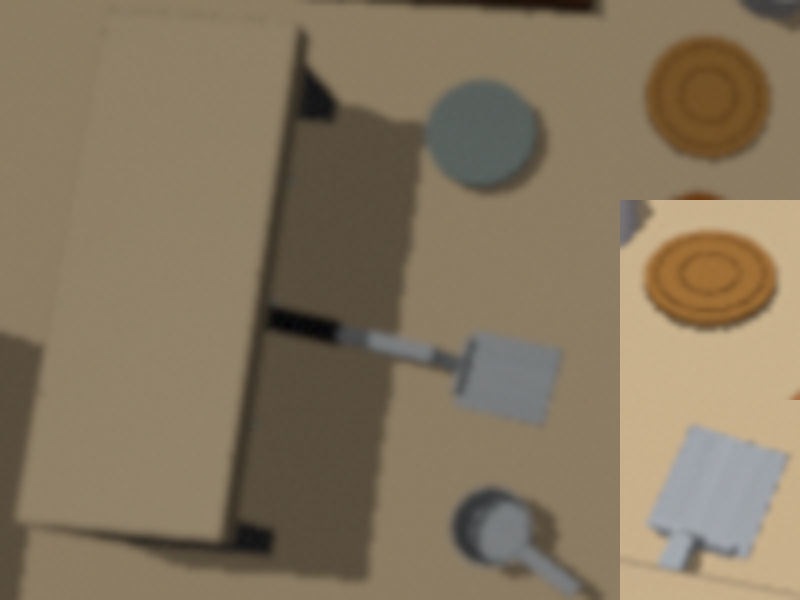

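Run:
```python
from h import *
c=shot('top')
q=lambda x,y,z:onz(c,110+x/4,115+y/4,z)
a,b=q(561,350,2),q(543,425,2);t=(a+b)/2;print('tip',a,b,np.hypot(*(a-b)[:2]),t)
n=q(340,332,38);h=q(272,318,41);print('junction',n,'handle vis',h)
w=(a-b)[:2];print('ang front normal',np.degrees(np.arctan2(-w[0]*-1,-w[1]*-1)), 'axis ang',np.degrees(np.arctan2(*(t-n)[1::-1])),np.hypot(*(t-n)[:2]))
f1,f2=q(302,30,170),q(232,540,170);print('lip front',f1,f2,np.hypot(*(f1-f2)[:2]))
for l in ['measure','folded']:
    for r in robot.outline_of(l,c)[:2]:
        ys,xs=np.nonzero(r['region']);print(l,r['p'],onz(c,xs.mean(),ys.mean(),22))
print('measure rim',q(500,530,40),'end',q(585,585,40))
s=shot('side')
for p in [(690-620+0,430-400),(790-620,455-400),(745-620,558-400),(648-620,525-400)]: print(onz(s,290+p[0]/4,280+p[1]/4,2))
```

```text
tip [496.21196178 236.40493949   2.        ] [437.84966631 244.53766443   2.        ] 58.92621442987344 [467.03081405 240.47130196   2.        ]
junction [492.65016786 396.48843863  38.        ] handle vis [499.33626797 447.77970004  41.        ]
ang front normal 97.93302212123915 axis ang -99.32523674732998 158.10660398266575
lip front [679.49869283 410.29438848 170.        ] [327.31942511 411.65078376 170.        ] 352.1818797469885
measure 0.17 [472.86557818  20.77888981  22.        ]
folded 0.9 [660.04350948 314.05277727  22.        ]
measure rim [354.34093873 261.90977243  40.        ] end [319.07052877 196.67323027  40.        ]
[495.99791959 241.50230522   2.        ]
[436.23569233 246.83509983   2.        ]
[449.21827989 315.8689323    2.        ]
[505.90389782 306.34186493   2.        ]
```

```bash
cat >> h.py <<'E'
def head():
    q=robot.state()['tool_rot'];M=R.from_quat(q).as_matrix();return np.degrees(np.arctan2(M[1,0],M[0,0]))
def rows(tgt,hd=None,n=8,jaw=1,p=None,h=None):
    "n even rows to world tgt (TCP), heading hd deg"
    st=robot.state();p=np.array(st['tcp_pos'] if p is None else p,float);h=head() if h is None else h
    hd=h if hd is None else hd
    dh=(hd-h+180)%360-180;st_=(np.array(tgt)-p)/n;o=[]
    for i in range(n):
        a=np.radians(h+dh*i/n)
        o.append([round(float(st_@[np.cos(a),np.sin(a),0]),1),round(float(st_@[np.sin(a),-np.cos(a),0]),1),round(float(-st_[2]),1),round(float(-np.radians(dh)/n),4),jaw])
    print(str(o).replace(' ',''));return np.array(tgt),hd
E
python3 - <<'E'
from h import *
w=shot('wrist');s=robot.state();M=R.from_quat(s['tool_rot']).as_matrix()
print('cam in tool',M.T@(np.array(w['position'])-s['tcp_pos']),np.round(M.T@rot(w),2).tolist(),w['mtx'][0][0],w['k1'])
p,h=rows([420,-400,260],81.5)
p,h=rows([580,-100,260],h,p=p,h=h)
p,h=rows([540,170,230],h,p=p,h=h)
E
```

```text
cam in tool [  66.39248319   -1.28949478 -169.24122684] [[0.0, 0.97, 0.24], [1.0, -0.0, -0.0], [-0.0, 0.24, -0.97]] 328.03994134237763 -0.040728133466208724
[[35.0,-17.8,-5.7,-0.1396,1],[37.1,-12.7,-5.7,-0.1396,1],[38.6,-7.4,-5.7,-0.1396,1],[39.2,-2.0,-5.7,-0.1396,1],[39.1,3.5,-5.7,-0.1396,1],[38.2,8.9,-5.7,-0.1396,1],[36.6,14.1,-5.7,-0.1396,1],[34.3,19.1,-5.7,-0.1396,1]]
[[40.0,14.2,-0.0,-0.0,1],[40.0,14.2,-0.0,-0.0,1],[40.0,14.2,-0.0,-0.0,1],[40.0,14.2,-0.0,-0.0,1],[40.0,14.2,-0.0,-0.0,1],[40.0,14.2,-0.0,-0.0,1],[40.0,14.2,-0.0,-0.0,1],[40.0,14.2,-0.0,-0.0,1]]
[[32.6,-9.9,3.8,-0.0,1],[32.6,-9.9,3.8,-0.0,1],[32.6,-9.9,3.8,-0.0,1],[32.6,-9.9,3.8,-0.0,1],[32.6,-9.9,3.8,-0.0,1],[32.6,-9.9,3.8,-0.0,1],[32.6,-9.9,3.8,-0.0,1],[32.6,-9.9,3.8,-0.0,1]]
```

Run:
```python
from h import *
p,h=rows([420,-400,260],81.5)
p,h=rows([580,-100,260],145,p=p,h=h)
p,h=rows([540,170,230],208,p=p,h=h)
p,h=rows([490,345,150],261.5,p=p,h=h)
```

```text
[[35.0,-17.8,-5.7,-0.1396,1],[37.1,-12.7,-5.7,-0.1396,1],[38.6,-7.4,-5.7,-0.1396,1],[39.2,-2.0,-5.7,-0.1396,1],[39.1,3.5,-5.7,-0.1396,1],[38.2,8.9,-5.7,-0.1396,1],[36.6,14.1,-5.7,-0.1396,1],[34.3,19.1,-5.7,-0.1396,1]]
[[40.0,14.2,-0.0,-0.1385,1],[37.7,19.6,-0.0,-0.1385,1],[34.6,24.6,-0.0,-0.1385,1],[30.9,29.2,-0.0,-0.1385,1],[26.6,33.2,-0.0,-0.1385,1],[21.7,36.5,-0.0,-0.1385,1],[16.5,39.2,-0.0,-0.1385,1],[10.9,41.1,-0.0,-0.1385,1]]
[[23.5,24.8,3.8,-0.1374,1],[19.8,27.8,3.8,-0.1374,1],[15.8,30.2,3.8,-0.1374,1],[11.6,32.1,3.8,-0.1374,1],[7.1,33.4,3.8,-0.1374,1],[2.4,34.0,3.8,-0.1374,1],[-2.3,34.0,3.8,-0.1374,1],[-6.9,33.4,3.8,-0.1374,1]]
[[-4.8,22.2,10.0,-0.1167,1],[-7.3,21.5,10.0,-0.1167,1],[-9.8,20.5,10.0,-0.1167,1],[-12.1,19.3,10.0,-0.1167,1],[-14.3,17.7,10.0,-0.1167,1],[-16.2,15.9,10.0,-0.1167,1],[-18.0,14.0,10.0,-0.1167,1],[-19.5,11.8,10.0,-0.1167,1]]
```

apply_moves(
  steps=[
    [35.0,-17.8,-5.7,-0.14,1],
    [37.1,-12.7,-5.7,-0.14,1],
    [38.6,-7.4,-5.7,-0.14,1],
    [39.2,-2.0,-5.7,-0.14,1],
    [39.1,3.5,-5.7,-0.14,1],
    [38.2,8.9,-5.7,-0.14,1],
    [36.6,14.1,-5.7,-0.14,1],
    [34.3,19.1,-5.7,-0.14,1],
  ],
)

```text
time_s: 2.35
tcp_pos: [420.6, -398.6, 260.7]
tool_rot: [0.755, 0.656, -0.0, 0.0]
ft_force: [0.2, -0.0, 0.1]
gripper_width: 0.997
grip_force: 0.0
```

Tracking is good, so I'll carry on.

apply_moves(
  steps=[
    [40.0,14.2,0,-0.139,1],
    [37.7,19.6,0,-0.139,1],
    [34.6,24.6,0,-0.139,1],
    [30.9,29.2,0,-0.139,1],
    [26.6,33.2,0,-0.139,1],
    [21.7,36.5,0,-0.139,1],
    [16.5,39.2,0,-0.139,1],
    [10.9,41.1,0,-0.139,1],
  ],
)

```text
time_s: 3.15
tcp_pos: [578.6, -97.7, 260.4]
tool_rot: [0.295, 0.956, -0.0, 0.0]
ft_force: [0.3, 0.6, -0.4]
gripper_width: 0.999
grip_force: 0.0
```

apply_moves(
  steps=[
    [23.5,24.8,3.8,-0.137,1],
    [19.8,27.8,3.8,-0.137,1],
    [15.8,30.2,3.8,-0.137,1],
    [11.6,32.1,3.8,-0.137,1],
    [7.1,33.4,3.8,-0.137,1],
    [2.4,34.0,3.8,-0.137,1],
    [-2.3,34.0,3.8,-0.137,1],
    [-6.9,33.4,3.8,-0.137,1],
  ],
)

```text
time_s: 3.95
tcp_pos: [536.5, 171.7, 229.8]
tool_rot: [-0.246, 0.969, -0.0, 0.0]
ft_force: [-0.0, -0.6, -0.2]
gripper_width: 0.998
grip_force: 0.0
```

apply_moves(
  steps=[
    [-4.8,22.2,10.0,-0.117,1],
    [-7.3,21.5,10.0,-0.117,1],
    [-9.8,20.5,10.0,-0.117,1],
    [-12.1,19.3,10.0,-0.117,1],
    [-14.3,17.7,10.0,-0.117,1],
    [-16.2,15.9,10.0,-0.117,1],
    [-18.0,14.0,10.0,-0.117,1],
    [-19.5,11.8,10.0,-0.117,1],
  ],
)

```text
time_s: 4.75
tcp_pos: [486.0, 346.1, 149.3]
tool_rot: [-0.656, 0.754, -0.0, -0.0]
ft_force: [0.1, -0.6, -0.7]
gripper_width: 1.001
grip_force: 0.0
```

Run:
```python
from h import *
w=shot('wrist');s=robot.state();print(s['tcp_pos'],head())
d=np.array([np.cos(np.radians(-98.5)),np.sin(np.radians(-98.5))]);l=np.array([-d[1],d[0]]);t=np.array([466.5,242])
im=w['pixels'][:,:,::-1].copy()
for x,y,z in [(140,30,2),(140,-30,2),(70,30,2),(70,-30,2),(20,6,38),(20,-6,38),(-20,0,41),(50,0,38)]:
    u=proj(w,[[*(t+(x-140)*d+y*l),z]])[0];print((x,y,z),u.round(1));cv2.circle(im,tuple(int(v) for v in u.round()),2,(0,0,255),-1)
cv2.imwrite('pics/w1.png',im)
```

```text
[483.12138478 349.58896611 148.08034672] -97.41191719654056
(140, 30, 2) [296.7  71.3]
(140, -30, 2) [362.4  72.1]
(70, 30, 2) [297.3 148.2]
(70, -30, 2) [359.8 148.9]
(20, 6, 38) [321.5 208.9]
(20, -6, 38) [335.  209.1]
(-20, 0, 41) [327.7 252.1]
(50, 0, 38) [328.7 175.7]
```

View pics/w1.png

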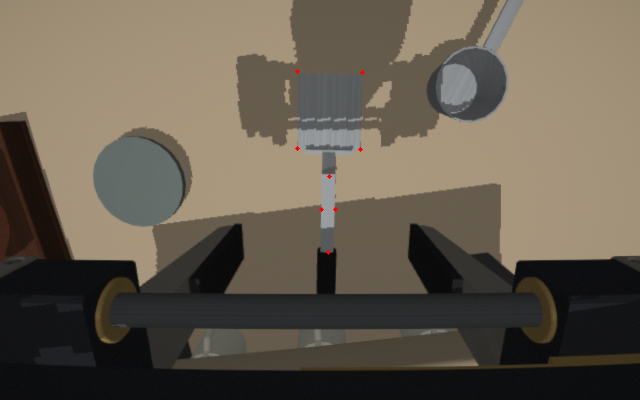

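apply_moves(
  steps=[
    [-3,0,20,0.019,1],
    [0,0,20,0,1],
    [0,0,20,0,1],
    [0,0,20,0,1],
    [0,0,20,0,1],
    [0,0,15,0,1],
    [0,0,12,0,1],
    [0,0,7,0,1],
  ],
)

```text
time_s: 5.6
tcp_pos: [486.1, 348.3, 14.5]
tool_rot: [-0.648, 0.762, 0.0, -0.001]
ft_force: [-0.3, 0.0, -0.4]
gripper_width: 0.999
grip_force: 0.0
```

apply_moves(
  steps=[
    [0,0,0,0,1],
    [0,0,0,0,-1],
    [0,0,0,0,-1],
    [0,0,0,0,-1],
    [0,0,0,0,-1],
    [0,0,0,0,-1],
    [0,0,0,0,-1],
    [0,0,0,0,-1],
  ],
)

```text
time_s: 6.4
tcp_pos: [486.4, 348.5, 15.8]
tool_rot: [-0.648, 0.762, -0.0, -0.0]
ft_force: [0.4, 0.2, -0.8]
gripper_width: 0.415
grip_force: 0.0
```

apply_moves(
  steps=[
    [0,0,0,0,-1],
    [0,0,0,0,-1],
    [0,0,0,0,-1],
    [0,0,0,0,-1],
    [0,0,0,0,-1],
    [0,0,0,0,-1],
    [0,0,0,0,-1],
    [0,0,0,0,-1],
  ],
)

```text
time_s: 7.2
tcp_pos: [486.2, 348.5, 15.7]
tool_rot: [-0.648, 0.762, 0.0, -0.0]
ft_force: [-1.0, 0.1, -0.8]
gripper_width: 0.127
grip_force: 30.0
```

Run:
```python
from h import *
for i in range(3):
    w=shot('wrist');s=robot.state();print(s['tcp_pos'].round(1),round(head(),2),s['gripper_width'],s['grip_force'],s['ft_force'].round(1))
p=s['tcp_pos'];d=np.array([np.cos(np.radians(-98.5)),np.sin(np.radians(-98.5)),0])
```

```text
[486.2 348.5  15.7] -99.25 0.12615816436058438 29.99960482120514 [ 0.3 -0.5  0.4]
[486.3 348.5  15.7] -99.26 0.13009201377219126 29.999503791332245 [ 0.2 -0.7 -0.1]
[486.3 348.5  15.7] -99.26 0.1258131833040899 29.999488592147827 [ 0.1 -0.2 -0.1]
```

apply_moves(
  steps=[
    [0,0,-2,0,-1],
    [0,0,-2,0,-1],
    [10,0,0,0,-1],
    [22,0,0,0,-1],
    [25,0,0,0,-1],
    [25,0,0,0,-1],
    [25,0,0,0,-1],
    [25,0,0,0,-1],
  ],
)

```text
time_s: 8.15
tcp_pos: [464.7, 216.3, 19.7]
tool_rot: [-0.648, 0.762, -0.0, -0.0]
ft_force: [0.5, 0.2, -1.6]
gripper_width: 0.128
grip_force: 30.0
```

Run:
```python
from h import *
w=shot('side','s1.png');s=robot.state();print(s['tcp_pos'].round(1),round(head(),2),s['gripper_width'],s['qpos'].round(2))
rows([515,193,20],jaw=-1)
```

```text
[464.1 211.   18.8] -99.49 0.12411179890654979 [ 0.22  0.78 -0.92  2.02  0.88  0.82  1.74]
[[1.2,-6.6,-0.2,-0.0,-1],[1.2,-6.6,-0.2,-0.0,-1],[1.2,-6.6,-0.2,-0.0,-1],[1.2,-6.6,-0.2,-0.0,-1],[1.2,-6.6,-0.2,-0.0,-1],[1.2,-6.6,-0.2,-0.0,-1],[1.2,-6.6,-0.2,-0.0,-1],[1.2,-6.6,-0.2,-0.0,-1]]
```

View pics/s1.png

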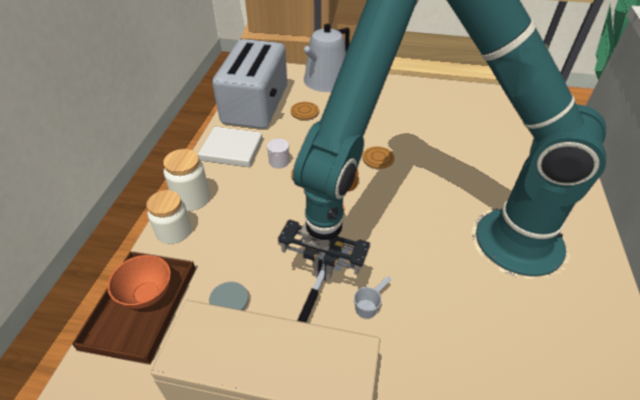

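apply_moves(
  steps=[
    [1.2,-7.5,0,0,-1],
    [1.2,-7.5,0,0,-1],
    [1.2,-7.5,0,0,-1],
    [1.2,-7.5,0,0,-1],
    [1.2,-7.5,0,0,-1],
    [1.2,-7.5,0,0,-1],
    [1.2,-7.5,0,0,-1],
    [0,0,0,0,-1],
  ],
)

```text
time_s: 9.0
tcp_pos: [516.8, 201.0, 19.6]
tool_rot: [-0.647, 0.762, -0.0, 0.0]
ft_force: [-0.2, -1.0, -1.7]
gripper_width: 0.124
grip_force: 30.0
```

apply_moves(
  steps=[
    [0,0,1,0,-1],
    [0,0,1,0,-1],
    [0,0,1,0,-1],
    [0,0,0.5,0,-1],
    [0,0,0,0,0],
    [0,0,0,0,0.3],
    [0,0,0,0,0.3],
    [0,0,0,0,0.3],
  ],
)

```text
time_s: 9.8
tcp_pos: [515.7, 201.5, 16.4]
tool_rot: [-0.648, 0.762, -0.0, 0.0]
ft_force: [-0.5, -0.1, 1.2]
gripper_width: 0.452
grip_force: 0.0
```

apply_moves(
  steps=[
    [0,0,0,0,0.3],
    [0,0,0,0,0.3],
    [0,0,-10,0,0.3],
    [0,0,-20,0,1],
    [0,0,-30,0,1],
    [0,0,-35,0,1],
    [0,0,-35,0,1],
    [0,0,-30,0,1],
  ],
)

```text
time_s: 10.6
tcp_pos: [515.5, 201.9, 178.8]
tool_rot: [-0.648, 0.762, -0.0, 0.001]
ft_force: [0.5, 0.4, -0.2]
gripper_width: 1.0
grip_force: 0.0
```

Run:
```python
from h import *
w=shot('wrist','w2.png');s=robot.state();print(s['tcp_pos'].round(1),round(head(),2),s['gripper_width'],s['qpos'].round(2))
c=shot('top','t2.png')
for l in ['spatula','spatula_tip','spatula_grip']:
  for k,n in ((w,'w'),(c,'t')):
    for r in robot.search_frame(l,k)[:2]: print(l,n,r['p'],r['bbox'])
```

```text
[517.6 203.5 183.1] -99.22 1.0023360218551358 [ 0.39  0.63 -1.13  1.82  0.64  1.1   2.01]
spatula w 0.75 [295.8, 73.9, 355.5, 339.9]
spatula t 0.92 [206.3, 179.8, 286.9, 216.4]
spatula_tip w 0.97 [295.0, 74.0, 355.3, 340.2]
spatula_tip t 0.55 [202.6, 179.3, 289.2, 211.5]
spatula_grip w 0.83 [293.6, 74.0, 360.7, 340.3]
spatula_grip t 0.78 [206.0, 179.2, 283.7, 213.1]
```

View pics/w2.png

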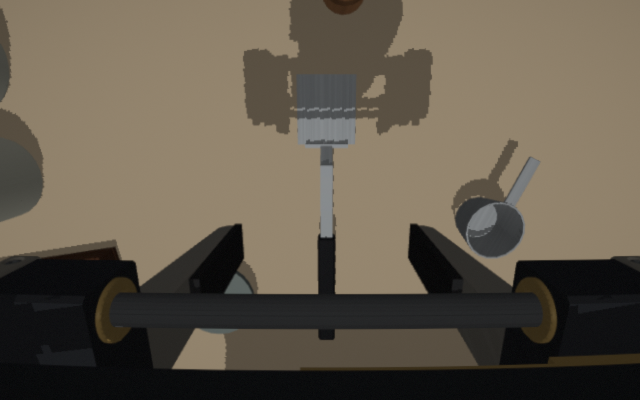

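```bash
cat >> h.py <<'E'
def pose_from(c,fl,fr,je,hz=41):
    "blade front corners, handle-end px -> tip xy, heading"
    a,b,e=onz(c,*fl,2)[:2],onz(c,*fr,2)[:2],onz(c,*je,hz)[:2]
    t=(a+b)/2;v=t-e;return t,np.degrees(np.arctan2(v[1],v[0])),np.hypot(*v),np.hypot(*(a-b))
E
python3 - <<'E'
from h import *
w=shot('wrist')
print(pose_from(w,(297,73),(355,73),(327,339)),pose_from(w,(297,73),(355,73),(327,236)))
t,hd,_,_=pose_from(w,(297,73),(355,73),(327,339));d=np.array([np.cos(np.radians(hd)),np.sin(np.radians(hd))])
g=t-185*d;print('grip',g,'end',t-280*d)
p=robot.state()['tcp_pos'];h=head();q=p.copy();G=np.array([*g,130])
for f,hh in ((.33,h-60),(.66,h-120),(1,h-180+(hd-h))): p2=q+f*(G-q); rows(p2,hh,p=p,h=h if f==.33 else hprev); p=p2;hprev=hh
E
```

```text
(array([495.51591992,  94.81400353]), np.float64(-98.98543059440928), np.float64(274.0587089080598), np.float64(57.371312447757994)) (array([495.51591992,  94.81400353]), np.float64(-98.87224652289338), np.float64(156.15940747846122), np.float64(57.371312447757994))
grip [524.40983163 277.54369971] end [539.24724575 371.37786802]
[[-3.2,0.1,1.9,0.1309,1],[-3.1,0.5,1.9,0.1309,1],[-3.0,0.9,1.9,0.1309,1],[-2.9,1.3,1.9,0.1309,1],[-2.7,1.7,1.9,0.1309,1],[-2.4,2.0,1.9,0.1309,1],[-2.2,2.3,1.9,0.1309,1],[-1.8,2.6,1.9,0.1309,1]]
[[-1.5,2.8,1.9,0.1309,1],[-1.1,3.0,1.9,0.1309,1],[-0.7,3.1,1.9,0.1309,1],[-0.3,3.2,1.9,0.1309,1],[0.1,3.2,1.9,0.1309,1],[0.5,3.1,1.9,0.1309,1],[0.9,3.0,1.9,0.1309,1],[1.3,2.9,1.9,0.1309,1]]
[[1.7,2.8,1.9,0.1303,1],[2.1,2.5,1.9,0.1303,1],[2.4,2.2,1.9,0.1303,1],[2.7,1.9,1.9,0.1303,1],[2.9,1.5,1.9,0.1303,1],[3.1,1.1,1.9,0.1303,1],[3.2,0.7,1.9,0.1303,1],[3.3,0.3,1.9,0.1303,1]]
```

apply_moves(
  steps=[
    [-3.2,0.1,1.9,0.131,1],
    [-3.1,0.5,1.9,0.131,1],
    [-3.0,0.9,1.9,0.131,1],
    [-2.9,1.3,1.9,0.131,1],
    [-2.7,1.7,1.9,0.131,1],
    [-2.4,2.0,1.9,0.131,1],
    [-2.2,2.3,1.9,0.131,1],
    [-1.8,2.6,1.9,0.131,1],
  ],
)

```text
time_s: 11.85
tcp_pos: [518.3, 226.7, 160.2]
tool_rot: [-0.177, 0.984, -0.0, -0.001]
ft_force: [-0.2, 1.1, -0.9]
gripper_width: 1.002
grip_force: 0.0
```

apply_moves(
  steps=[
    [-1.5,2.8,1.9,0.131,1],
    [-1.1,3.0,1.9,0.131,1],
    [-0.7,3.1,1.9,0.131,1],
    [-0.3,3.2,1.9,0.131,1],
    [0.1,3.2,1.9,0.131,1],
    [0.5,3.1,1.9,0.131,1],
    [0.9,3.0,1.9,0.131,1],
    [1.3,2.9,1.9,0.131,1],
  ],
)

```text
time_s: 12.65
tcp_pos: [521.6, 251.8, 144.9]
tool_rot: [0.339, 0.941, -0.001, -0.001]
ft_force: [-0.6, 0.5, 0.3]
gripper_width: 0.998
grip_force: 0.0
```

apply_moves(
  steps=[
    [1.7,2.8,1.9,0.13,1],
    [2.1,2.5,1.9,0.13,1],
    [2.4,2.2,1.9,0.13,1],
    [2.7,1.9,1.9,0.13,1],
    [2.9,1.5,1.9,0.13,1],
    [3.1,1.1,1.9,0.13,1],
    [3.2,0.7,1.9,0.13,1],
    [3.3,0.3,1.9,0.13,1],
  ],
)

```text
time_s: 13.45
tcp_pos: [524.6, 277.9, 129.6]
tool_rot: [0.762, 0.648, -0.001, -0.0]
ft_force: [0.8, 0.6, -0.2]
gripper_width: 1.001
grip_force: 0.0
```

Run:
```python
from h import *
w=shot('wrist');s=robot.state();print(s['tcp_pos'].round(1),round(head(),2),s['qpos'].round(2))
rows([524.4,277.5,13],81)
```

```text
[524.5 278.5 129.4] 80.54 [-0.27  0.51 -0.35  1.8   0.22  0.88 -0.89]
[[-0.1,0.0,14.6,-0.001,1],[-0.1,0.0,14.6,-0.001,1],[-0.1,0.0,14.6,-0.001,1],[-0.1,0.0,14.6,-0.001,1],[-0.1,0.0,14.6,-0.001,1],[-0.1,0.0,14.6,-0.001,1],[-0.1,0.0,14.6,-0.001,1],[-0.1,0.0,14.6,-0.001,1]]
```

apply_moves(
  steps=[
    [0,0,20,-0.008,1],
    [0,0,20,0,1],
    [0,0,20,0,0.6],
    [0,0,20,0,0.6],
    [0,0,16,0,0.6],
    [0,0,12,0,0.6],
    [0,0,7,0,0.6],
    [0,0,0,0,0.6],
  ],
)

```text
time_s: 14.3
tcp_pos: [524.7, 277.6, 14.8]
tool_rot: [0.757, 0.653, -0.001, -0.0]
ft_force: [0.4, 0.4, -1.2]
gripper_width: 0.799
grip_force: 0.0
```

apply_moves(
  steps=[
    [0,0,0,0,-1],
    [0,0,0,0,-1],
    [0,0,0,0,-1],
    [0,0,0,0,-1],
    [0,0,0,0,-1],
    [0,0,0,0,-1],
    [0,0,0,0,-1],
    [0,0,0,0,-1],
  ],
)

```text
time_s: 15.1
tcp_pos: [525.4, 277.9, 15.7]
tool_rot: [0.758, 0.653, 0.0, 0.0]
ft_force: [0.8, -0.8, 0.9]
gripper_width: 0.194
grip_force: 30.0
```

Run:
```python
from h import *
w=shot('wrist');s=robot.state();print(s['tcp_pos'].round(1),round(head(),2),s['gripper_width'],s['grip_force'],s['ft_force'])
# after lift 12: plan to blade in line with coaster, heading of d = -90 (tool heading 90)
```

```text
[525.4 277.9  15.7] 81.51 0.1898442027384479 29.998320937156677 [ 0.00558599 -0.13490394  0.5056285 ]
```

Run:
```python
from h import *
p,h=rows([577,240,40],90,jaw=-1)
p,h=rows([577,140,40],90,jaw=-1,p=p,h=h)
```

```text
[[-3.7,7.1,-3.0,-0.0185,-1],[-3.9,7.0,-3.0,-0.0185,-1],[-4.0,6.9,-3.0,-0.0185,-1],[-4.1,6.9,-3.0,-0.0185,-1],[-4.2,6.8,-3.0,-0.0185,-1],[-4.4,6.7,-3.0,-0.0185,-1],[-4.5,6.6,-3.0,-0.0185,-1],[-4.6,6.5,-3.0,-0.0185,-1]]
[[-12.5,0.0,-0.0,-0.0,-1],[-12.5,0.0,-0.0,-0.0,-1],[-12.5,0.0,-0.0,-0.0,-1],[-12.5,0.0,-0.0,-0.0,-1],[-12.5,0.0,-0.0,-0.0,-1],[-12.5,0.0,-0.0,-0.0,-1],[-12.5,0.0,-0.0,-0.0,-1],[-12.5,0.0,-0.0,-0.0,-1]]
```

apply_moves(
  steps=[
    [0,0,-6,0,-1],
    [0,0,-8,0,-1],
    [-3,8,-8,-0.03,-1],
    [-4,9,-3,-0.03,-1],
    [-4,9,0,-0.03,-1],
    [-5,9,0,-0.03,-1],
    [-6,9,0,-0.03,-1],
    [-6,8,0,0,-1],
  ],
)

```text
time_s: 15.95
tcp_pos: [575.7, 245.8, 41.1]
tool_rot: [0.706, 0.708, 0.0, 0.0]
ft_force: [-1.2, -0.9, -1.3]
gripper_width: 0.192
grip_force: 30.0
```

Run:
```python
from h import *
c=shot('top');s=robot.state();print(s['tcp_pos'].round(1),round(head(),2),s['gripper_width'],s['qpos'].round(2),s['ft_force'].round(1),s['wrist_torque'].round(2))
rows([577,140,40],90,jaw=-1)
```

```text
[577.5 244.1  41.1] 89.94 0.19653871972219508 [-0.2   0.68 -0.35  1.75  0.31  0.77 -0.7 ] [ 2.  -1.8 -1.7] [-0.06 -0.24  0.01]
[[-13.0,-0.0,0.1,-0.0001,-1],[-13.0,-0.0,0.1,-0.0001,-1],[-13.0,-0.0,0.1,-0.0001,-1],[-13.0,-0.1,0.1,-0.0001,-1],[-13.0,-0.1,0.1,-0.0001,-1],[-13.0,-0.1,0.1,-0.0001,-1],[-13.0,-0.1,0.1,-0.0001,-1],[-13.0,-0.1,0.1,-0.0001,-1]]
```

apply_moves(
  steps=[
    [-14,0,0,0,-1],
    [-14,0,0,0,-1],
    [-14,0,3,0,-1],
    [-14,0,3,0,-1],
    [-14,0,3,0,-1],
    [-14,0,3,0,-1],
    [-13,0,3,0,-1],
    [-7,0,0,0,-1],
  ],
)

```text
time_s: 16.8
tcp_pos: [575.2, 139.9, 25.0]
tool_rot: [0.707, 0.707, -0.001, -0.0]
ft_force: [-0.7, 0.3, -2.0]
gripper_width: 0.194
grip_force: 30.0
```

Run:
```python
from fit import *
c=shot('top');s=shot('side');st=robot.state();print(st['tcp_pos'].round(1),round(head(),2),st['ft_force'].round(1),st['wrist_torque'].round(2))
for k in (c,s): print([np.round(a,1).tolist() for a in fit_coaster(k,(577,-130))])
for k in (c,s):
    print('pred tip corners', proj(k,[[547,st['tcp_pos'][1]-185,10],[607,st['tcp_pos'][1]-185,10]]).round(1).tolist())
a=cv2.resize(c['pixels'][140:240,290:410,::-1],(480,400),interpolation=cv2.INTER_CUBIC)
b=cv2.resize(s['pixels'][145:245,240:320+0,::-1],(320,400),interpolation=cv2.INTER_CUBIC)
cv2.imwrite('pics/c2.png',np.hstack([a,b]))
```

```text
[575.6 140.5  25.5] 90.0 [ 0.3 -0.2 -1.1] [-0.01 -0.06 -0.03]
[[357, 169, 30, 31, 737], [576.9, -129.9, 10.0]]
[[296, 163, 28, 24, 546], [571.4, -131.1, 10.0]]
pred tip corners [[343.2, 191.6], [344.2, 172.6]]
pred tip corners [[311.1, 196.0], [290.0, 193.0]]
```

View pics/c2.png

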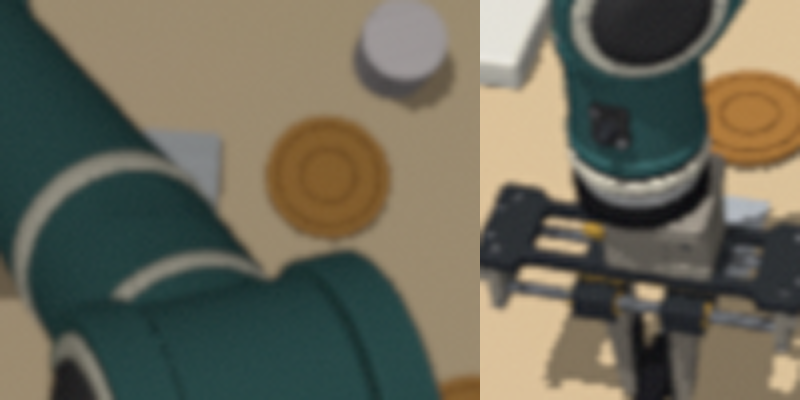

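apply_moves(
  steps=[
    [0,1.4,2.5,0,-1],
    [0,0,2.5,0,-1],
    [0,0,2,0,-1],
    [0,0,1,0,-1],
    [0,0,0.5,0,-1],
    [-4,0,0,0,-1],
    [-6,0,0,0,-1],
    [-6,0,0,0,-1],
  ],
)

```text
time_s: 17.7
tcp_pos: [577.0, 125.4, 17.2]
tool_rot: [0.706, 0.708, -0.0, 0.0]
ft_force: [0.5, 0.2, -2.1]
gripper_width: 0.194
grip_force: 30.0
```

Run:
```python
from h import *
c=shot('side');st=robot.state();print(st['tcp_pos'].round(1),round(head(),2),st['ft_force'].round(1),st['wrist_torque'].round(2))
```

```text
[577.  123.7  17.1] 90.0 [ 0.7 -1.3 -1.1] [-0.12 -0.08 -0.05]
```

apply_moves(
  steps=[
    [-3,0,0,0,-1],
    [-5,0,0,0,-1],
    [-5,0,0,0,-1],
    [-5,0,0,0,-1],
    [-4,0,0,0,-1],
    [-4,0,0,0,-1],
    [-3,0,0,0,-1],
    [0,0,0,0,-1],
  ],
)

```text
time_s: 18.55
tcp_pos: [577.0, 96.5, 17.1]
tool_rot: [0.707, 0.708, -0.0, 0.0]
ft_force: [0.4, -0.9, -1.6]
gripper_width: 0.193
grip_force: 30.0
```

Run:
```python
from fit import *
c=shot('top');s=shot('side');st=robot.state();print(st['tcp_pos'].round(1),round(head(),2),st['ft_force'].round(1),st['wrist_torque'].round(2))
for k in (c,s): print([np.round(a,1).tolist() for a in fit_coaster(k,(577,-130))])
a=cv2.resize(c['pixels'][140:240,310:410,::-1],(400,400),interpolation=cv2.INTER_CUBIC)
b=cv2.resize(s['pixels'][145:205,270:330,::-1],(400,400),interpolation=cv2.INTER_CUBIC)
cv2.imwrite('pics/c3.png',np.hstack([a,b]))
```

```text
[577.   97.2  17.2] 90.11 [ 0.1  0.1 -2.5] [ 0.01 -0.06  0.02]
[[357, 169, 31, 31, 720], [577.4, -131.1, 10.0]]
[[301, 163, 23, 23, 414], [563.7, -134.4, 10.0]]
```

View pics/c3.png

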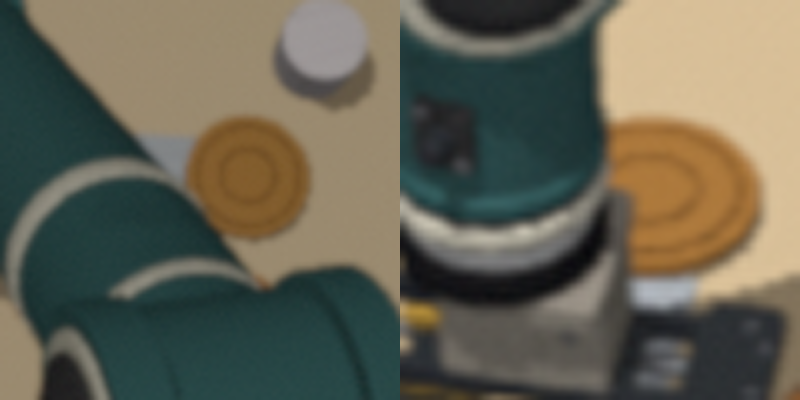

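```bash
cat > arc.py <<'E'
import numpy as np
def tip(th,c=-37.):
    a=np.radians(th)
    if th<=23.2: v=np.array([c-34,6.]);return np.array([34+v[0]*np.cos(a)+v[1]*np.sin(a),-v[0]*np.sin(a)+v[1]*np.cos(a)])
    r=48-c;return np.array([49.2-r*np.cos(a),r*np.sin(a)])
if __name__=='__main__':
    ths=np.arange(0,108,3.);P=[tip(t,-37-3*min(t,90)/90) for t in ths]
    for i in range(1,len(ths)):
        d=P[i]-P[i-1];print(ths[i],'[%.1f,0,%.1f,0,-1]'%(-d[0],-d[1]),P[i].round(1))
E
python3 arc.py
```

```text
3.0 [-0.3,0,-3.7,0,-1] [-36.7   9.7]
6.0 [-0.5,0,-3.7,0,-1] [-36.2  13.4]
9.0 [-0.7,0,-3.7,0,-1] [-35.5  17.1]
12.0 [-0.9,0,-3.6,0,-1] [-34.6  20.7]
15.0 [-1.1,0,-3.6,0,-1] [-33.5  24.3]
18.0 [-1.3,0,-3.5,0,-1] [-32.2  27.8]
21.0 [-1.5,0,-3.5,0,-1] [-30.8  31.3]
24.0 [-1.6,0,-3.6,0,-1] [-29.2  34.9]
27.0 [-1.8,0,-4.1,0,-1] [-27.3  39. ]
30.0 [-2.1,0,-4.0,0,-1] [-25.3  43. ]
33.0 [-2.3,0,-3.9,0,-1] [-23.   46.9]
36.0 [-2.5,0,-3.8,0,-1] [-20.5  50.7]
39.0 [-2.7,0,-3.6,0,-1] [-17.9  54.3]
42.0 [-2.9,0,-3.5,0,-1] [-15.   57.8]
45.0 [-3.0,0,-3.4,0,-1] [-12.   61.2]
48.0 [-3.2,0,-3.2,0,-1] [-8.7 64.4]
51.0 [-3.4,0,-3.0,0,-1] [-5.4 67.4]
54.0 [-3.5,0,-2.8,0,-1] [-1.8 70.2]
57.0 [-3.7,0,-2.7,0,-1] [ 1.9 72.9]
60.0 [-3.8,0,-2.5,0,-1] [ 5.7 75.3]
63.0 [-4.0,0,-2.3,0,-1] [ 9.7 77.6]
66.0 [-4.1,0,-2.1,0,-1] [13.7 79.7]
69.0 [-4.2,0,-1.8,0,-1] [17.9 81.5]
72.0 [-4.3,0,-1.6,0,-1] [22.2 83.1]
75.0 [-4.4,0,-1.4,0,-1] [26.6 84.5]
78.0 [-4.4,0,-1.2,0,-1] [31.  85.7]
81.0 [-4.5,0,-0.9,0,-1] [35.5 86.6]
84.0 [-4.5,0,-0.7,0,-1] [40.  87.3]
87.0 [-4.6,0,-0.5,0,-1] [44.6 87.8]
90.0 [-4.6,0,-0.2,0,-1] [49.2 88. ]
93.0 [-4.6,0,0.1,0,-1] [53.8 87.9]
96.0 [-4.6,0,0.4,0,-1] [58.4 87.5]
99.0 [-4.6,0,0.6,0,-1] [63.  86.9]
102.0 [-4.5,0,0.8,0,-1] [67.5 86.1]
105.0 [-4.5,0,1.1,0,-1] [72. 85.]
```

apply_moves(
  steps=[
    [-3,0,0,0,-1],
    [0,0,-1.5,0,-1],
    [0,0,-1.5,0,-1],
    [0,0,-1.5,0,-1],
    [0,0,-1.5,0,-1],
    [0,0,-1.5,0,-1],
    [0,0,-1.5,0,-1],
    [0,0,0,0,-1],
  ],
)

```text
time_s: 19.45
tcp_pos: [577.1, 94.2, 26.4]
tool_rot: [0.706, 0.708, 0.0, 0.0]
ft_force: [-0.5, -0.5, -2.5]
gripper_width: 0.193
grip_force: 30.0
```

Run:
```python
from fit import *
c=shot('top');s=shot('side');st=robot.state();print(st['tcp_pos'].round(1),round(head(),2),st['ft_force'].round(1),st['wrist_torque'].round(2))
for k in (c,s): print([np.round(a,1).tolist() for a in fit_coaster(k,(577,-130))])
```

```text
[577.   94.3  26.2] 90.11 [ 0.   0.3 -1.4] [ 0.1  -0.03 -0.07]
[[358, 169, 30, 31, 718], [578.0, -132.6, 10.0]]
[[301, 163, 23, 21, 366], [563.4, -137.9, 10.0]]
```

apply_moves(
  steps=[
    [-0.7,0,-3.7,0,-1],
    [-0.7,0,-3.7,0,-1],
    [-0.9,0,-3.6,0,-1],
    [-1.1,0,-3.6,0,-1],
    [-1.3,0,-3.5,0,-1],
    [-1.5,0,-3.5,0,-1],
    [-1.6,0,-3.6,0,-1],
    [-1.8,0,-4.1,0,-1],
  ],
)

```text
time_s: 20.35
tcp_pos: [576.9, 84.4, 55.7]
tool_rot: [0.706, 0.708, -0.0, -0.0]
ft_force: [0.4, -0.3, -2.1]
gripper_width: 0.195
grip_force: 30.0
```

Run:
```python
from fit import *
from arc import tip
c=shot('top');s=shot('side');st=robot.state();print(st['tcp_pos'].round(1),round(head(),2),st['ft_force'].round(1),st['wrist_torque'].round(2))
for k in (c,s): print([np.round(a,1).tolist() for a in fit_coaster(k,(577,-145))])
# predicted outline rows/cols of tilted plate for theta
def outline(th,y0=-130):
    a=np.radians(th);t=np.linspace(0,2*np.pi,90);o=[]
    for z in (6,13):
        X=48*np.cos(t);Y=48*np.sin(t)
        if th<=23.2: v=np.c_[X-34,np.full(90,z)];b=34
        else: v=np.c_[X-48,np.full(90,z-6)];b=49.2
        o.append(np.c_[577+Y,y0-(b+v[:,0]*np.cos(a)+v[:,1]*np.sin(a)),-v[:,0]*np.sin(a)+v[:,1]*np.cos(a)])
    return np.vstack(o)
for th in (15,20,25,30,35):
    for k in (c,): u=proj(k,outline(th));print(th,u.min(0).round(1),u.max(0).round(1))
```

```text
[577.4  84.3  56.1] 90.08 [-0.3 -0.1 -1.5] [ 0.08 -0.11 -0.04]
[[363, 168, 26, 31, 637], [580.3, -140.6, 10.0]]
[[305, 164, 19, 10, 156], [563.9, -156.9, 10.0]]
15 [357.8 167.7] [388.  199.1]
20 [358.9 167.5] [388.2 198.9]
25 [360.2 167.3] [388.3 198.8]
30 [361.8 167. ] [388.4 198.7]
35 [363.6 166.7] [388.6 198.5]
```

apply_moves(
  steps=[
    [-2.2,0,-4.0,0,-1],
    [-2.3,0,-3.9,0,-1],
    [-2.5,0,-3.8,0,-1],
    [-2.7,0,-3.6,0,-1],
    [-2.9,0,-3.5,0,-1],
    [-3.0,0,-3.4,0,-1],
    [-3.2,0,-3.2,0,-1],
    [-3.4,0,-3.0,0,-1],
  ],
)

```text
time_s: 21.25
tcp_pos: [577.0, 62.0, 84.2]
tool_rot: [0.706, 0.708, -0.0, 0.0]
ft_force: [0.4, -0.4, -1.9]
gripper_width: 0.188
grip_force: 30.0
```

Run:
```python
from fit import *
c=shot('top');s=shot('side');st=robot.state();print(st['tcp_pos'].round(1),round(head(),2),st['ft_force'].round(1),st['wrist_torque'].round(2))
for k in (c,s): print([np.round(a,1).tolist() for a in fit_coaster(k,(577,-155))])
a=cv2.resize(c['pixels'][140:240,310:410,::-1],(400,400),interpolation=cv2.INTER_CUBIC)
b=cv2.resize(s['pixels'][145:205,270:330,::-1],(400,400),interpolation=cv2.INTER_CUBIC)
cv2.imwrite('pics/c4.png',np.hstack([a,b]))
```

```text
[577.4  61.6  84.3] 90.06 [-0.1  0.9 -1.2] [ 0.1  -0.08  0.03]
[[372, 167, 17, 31, 421], [583.6, -155.7, 10.0]]
[[335, 157, 24, 35, 698], [465.3, -151.4, 10.0]]
```

View pics/c4.png

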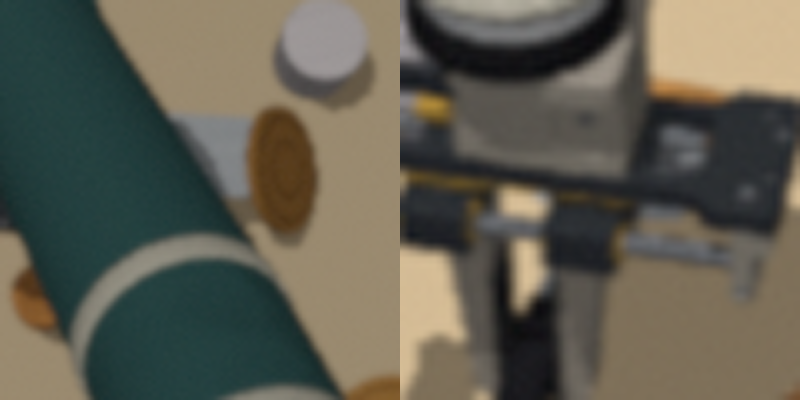

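apply_moves(
  steps=[
    [-3.6,0,-2.5,0,-1],
    [-3.7,0,-2.3,0,-1],
    [-3.8,0,-2.1,0,-1],
    [-4.0,0,-1.9,0,-1],
    [-4.1,0,-1.8,0,-1],
    [-4.2,0,-1.6,0,-1],
    [-4.3,0,-1.3,0,-1],
    [-4.3,0,-1.1,0,-1],
  ],
)

```text
time_s: 22.15
tcp_pos: [577.1, 29.9, 98.6]
tool_rot: [0.706, 0.708, -0.0, 0.0]
ft_force: [0.3, 0.1, -1.7]
gripper_width: 0.195
grip_force: 30.0
```

Run:
```python
from fit import *
c=shot('top');st=robot.state();print(st['tcp_pos'].round(1),round(head(),2),st['ft_force'].round(1),st['wrist_torque'].round(2))
for k in (c,): print([np.round(a,1).tolist() for a in fit_coaster(k,(577,-160))])
y=-(st['tcp_pos'][1]-187)-130;z=st['tcp_pos'][2]-13.8;print(y,z,np.hypot(y-49.2,z),np.degrees(np.arctan2(z,49.2-y)))
```

```text
[577.2  28.9  98.7] 90.05 [ 0.1  0.1 -0.9] [-0.   -0.11 -0.02]
[[383, 167, 6, 31, 122], [582.0, -175.2, 10.0]]
28.100815559540962 84.85636801041228 87.44014396128948 76.03680246288206
```

apply_moves(
  steps=[
    [-4.5,0,-0.8,0,-1],
    [-4.6,0,-0.6,0,-1],
    [-4.6,0,-0.3,0,-1],
    [-4.6,0,0,0,-1],
    [-4.8,0,0,0,-1],
    [-5,0,0,0,-1],
    [-5,0,0,0,-1],
    [-5,0,0,0,-1],
  ],
)

```text
time_s: 23.0
tcp_pos: [577.2, -8.2, 100.1]
tool_rot: [0.706, 0.708, -0.0, -0.0]
ft_force: [0.0, 0.2, -1.2]
gripper_width: 0.192
grip_force: 30.0
```

Run:
```python
from fit import *
c=shot('top','t5.png');st=robot.state();print(st['tcp_pos'].round(1),round(head(),2),st['ft_force'].round(1),st['wrist_torque'].round(2))
for k in (c,): print([np.round(a,1).tolist() for a in fit_coaster(k,(577,-220))])
```

```text
[577.2  -9.4 100.1] 90.04 [-0.4 -1.1 -1.2] [-0.11 -0.12 -0.02]
[[393, 167, 9, 30, 100], [583.9, -212.5, 10.0]]
```

apply_moves(
  steps=[
    [-4,0,0,0,-1],
    [0,0,0,0,-1],
    [0,0,0,0,-1],
    [0,0,0,0,-1],
    [0,0,0,0,-1],
    [0,0,0,0,-1],
    [0,0,0,0,-1],
    [0,0,0,0,-1],
  ],
)

```text
time_s: 23.85
tcp_pos: [577.2, -11.7, 100.1]
tool_rot: [0.706, 0.708, -0.0, -0.0]
ft_force: [-0.1, 0.5, -1.8]
gripper_width: 0.195
grip_force: 30.0
```

Run:
```python
from fit import *
c=shot('top','t6.png');st=robot.state();print(st['tcp_pos'].round(1),round(head(),2),st['ft_force'].round(1))
for k in (c,): print([np.round(a,1).tolist() for a in fit_coaster(k,(577,-225))])
a=cv2.resize(c['pixels'][120:260,310:470,::-1],(640,560),interpolation=cv2.INTER_CUBIC);cv2.imwrite('pics/c6.png',a)
```

```text
[577.2 -11.7 100.1] 90.12 [ 0.7  0.2 -1.3]
[[394, 172, 28, 30, 606], [574.9, -244.3, 10.0]]
```

View pics/c6.png

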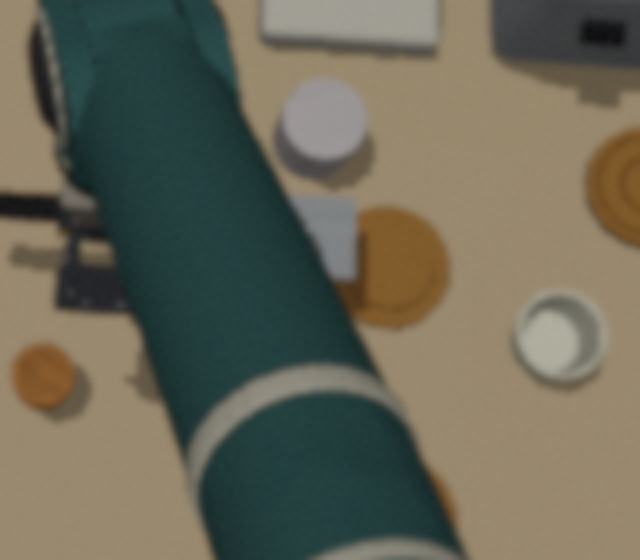

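apply_moves(
  steps=[
    [20,0,0,0,-1],
    [30,0,0,0,-1],
    [35,-3,0,0,-1],
    [35,-4,0,0,-1],
    [35,-4,0,0,-1],
    [35,-4,0,0,-1],
    [25,-2,0,0,-1],
    [12,0,0,0,-1],
  ],
)

```text
time_s: 24.7
tcp_pos: [558.8, 218.5, 100.3]
tool_rot: [0.705, 0.709, 0.0, -0.001]
ft_force: [0.1, 0.0, -1.2]
gripper_width: 0.191
grip_force: 30.0
```

apply_moves(
  steps=[
    [0,0,6,0,-1],
    [0,0,12,0,-1],
    [0,0,14,0,-1],
    [0,0,14,0,-1],
    [0,0,14,0,-1],
    [0,0,10,0,-1],
    [0,0,6,0,-1],
    [0,0,4,0,-1],
  ],
)

```text
time_s: 25.5
tcp_pos: [559.6, 215.2, 19.4]
tool_rot: [0.706, 0.708, -0.0, -0.0]
ft_force: [0.3, 0.2, -0.9]
gripper_width: 0.195
grip_force: 30.0
```

Run:
```python
from fit import *
c=shot('top');s=shot('side');st=robot.state();print(st['tcp_pos'].round(1),round(head(),2),st['ft_force'].round(1),st['wrist_torque'].round(2),st['gripper_width'])
for k in (c,s): print([np.round(a,1).tolist() for a in fit_coaster(k,(577,-232))])
```

```text
[559.6 215.2  19.8] 90.12 [-0.6  0.1 -1.3] [-0.02 -0.09  0.03] 0.19513742064393
[[391, 172, 31, 30, 727], [576.1, -237.6, 10.0]]
[[314, 142, 16, 21, 247], [555.3, -235.3, 10.0]]
```

Lower the last ~4 mm, release, and rise.

apply_moves(
  steps=[
    [0,0,1,0,-1],
    [0,0,1,0,-1],
    [0,0,1,0,-1],
    [0,0,0.8,0,-1],
    [0,0,0,0,-1],
    [0,0,0,0,-0.3],
    [0,0,0,0,0],
    [0,0,0,0,0.3],
  ],
)

```text
time_s: 26.4
tcp_pos: [559.9, 215.3, 16.6]
tool_rot: [0.706, 0.708, 0.0, 0.0]
ft_force: [0.0, -0.4, -0.6]
gripper_width: 0.429
grip_force: 0.0
```

apply_moves(
  steps=[
    [0,0,0,0,0.3],
    [0,0,0,0,0.3],
    [0,0,0,0,0.3],
    [0,0,-10,0,0.3],
    [0,0,-25,0,0.3],
    [0,0,-35,0,0.3],
    [0,0,-40,0,0.3],
    [0,0,-40,0,0.3],
  ],
)

```text
time_s: 27.2
tcp_pos: [559.4, 215.2, 168.4]
tool_rot: [0.706, 0.708, 0.0, -0.0]
ft_force: [0.8, 0.3, 0.9]
gripper_width: 0.648
grip_force: 0.0
```

apply_moves(
  steps=[
    [-20,-20,-10,0,0.3],
    [-30,-30,-10,0,0.3],
    [-30,-30,0,0,0.3],
    [-30,-30,0,0,0.3],
    [-25,-20,0,0,0.3],
    [-20,0,0,0,0.3],
    [0,0,0,0,0.3],
    [0,0,0,0,0.3],
  ],
)

```text
time_s: 28.0
tcp_pos: [430.5, 60.3, 187.1]
tool_rot: [0.707, 0.708, 0.001, 0.0]
ft_force: [-0.4, 0.3, 0.7]
gripper_width: 0.651
grip_force: 0.0
```

Run:
```python
from fit import *
c=shot('top');s=shot('side');st=robot.state();print(st['time_s'],st['tcp_pos'].round(1),st['ft_force'].round(1))
for k in (c,s): print([np.round(a,1).tolist() for a in fit_coaster(k,(577,-234))])
a=cv2.resize(c['pixels'][110:270,110:490,::-1],(800,337),interpolation=cv2.INTER_CUBIC)
b=cv2.resize(s['pixels'][100:330,180:430,::-1],(400,260)[::1],interpolation=cv2.INTER_CUBIC)
d=cv2.resize(s['pixels'][120:200,260:380,::-1],(400,260),interpolation=cv2.INTER_CUBIC)
cv2.imwrite('pics/end.png',np.vstack([a,np.hstack([b,d])]))
```

```text
28.1 [430.5  61.2 186.7] [-0.1  0.6  0.1]
[[391, 172, 31, 30, 731], [576.3, -237.4, 10.0]]
[[299, 143, 31, 20, 341], [580.5, -218.6, 10.0]]
```

View pics/end.png

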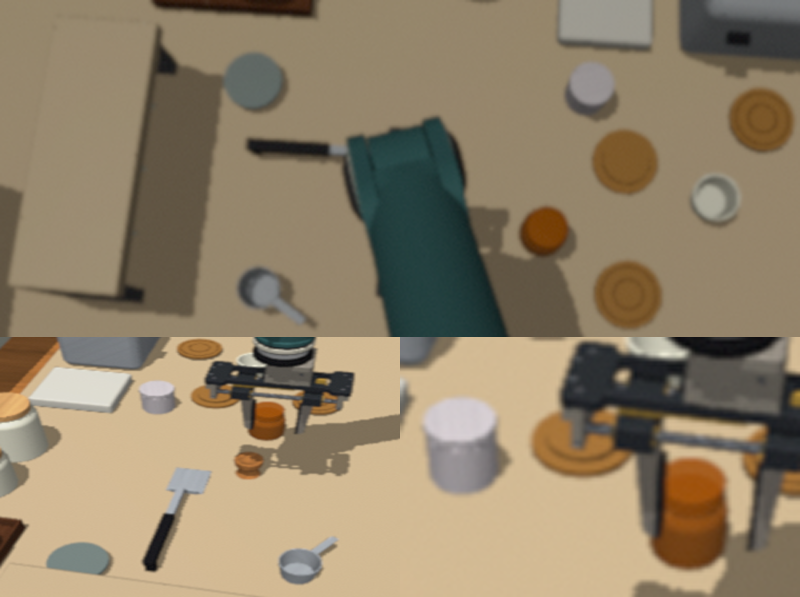

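```bash
python3 -c "
from bench import robot
print(robot.close_job())"
```

```text
the job is handed in; nothing more can be done
None
```

The coaster is turned foot up and lies flat about 105 mm from where it was. The turner lies flat on the open stone clear of the lip, and no other object shows any movement in the last pictures; I handed the job in at about 28 s.

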